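# Load steel brackets under the demagnetiser bridge and start it

### The job

Lift every steel mounting bracket up and off its pair of hooks on the rack, lay it flat on the demagnetiser's front plate, and push it lengthways under the low blue bridge, one bracket to a lane, until its front end is against the yellow stop bar at the far end. Only when all the brackets are fully home, throw the red lever on the grey module right over to the far side to start the demagnetiser. Leave the vertical speed indicator, the green lens and the bezel wrench where they are; everything on the bench must end released and at rest.

Things in the scene. Friction and masses are not known exactly. Their poses are not given: they have to be found in the camera images.
- demag: demagnetiser, fixed. Origin on the bench under the middle of the bridge mouth; x along the lanes in the push direction (away from the robot), z up. Aluminium floor plate 6 mm thick, 222 mm wide, x = -132 to +163 mm, open in front of the mouth. Grey module y = -113 to -203, x = 20 to 160 mm, 50 mm high. A bracket fully home has its centre at x = 65 mm, its tail 10 mm out of the mouth
- bridge (a point): middle of the blue bridge's top. The bridge spans x = 0 to 90 mm of the demagnetiser; top 46 mm, underside 24 mm above the bench: 18 mm headroom over the plate
- stop (a point): middle of the yellow stop bar's near face (x = 140 mm of the demagnetiser); bar 18 mm high over the plate
- lane0 (a point): middle of the mouth of the lane at y = -68 mm, on the plate's upper face (6 mm above the bench); axes as the demagnetiser. Each lane is 52 mm wide between walls 16 mm thick, 18 mm high, x = 0 to 140 mm, whose rounded noses reach 8 mm out of the mouth
- lane1 (a point): the same for the middle lane (y = 0)
- lane2 (a point): the same for the lane at y = +68 mm
- lever (a joint): red toggle lever on the grey module, 80 mm long: 0 = off, leaning to the demagnetiser's -x; 1.0 rad = full over to +x (on). It stays where it is left and swings easily
- lever_tip (a point): tip of the red lever
- rack: hook rack, fixed; origin on the bench under its middle, z up. Side bars along y at x = -107 and +107 mm (14 mm thick, 290 long, tops 97 mm above the bench), open below and between. Facing pairs of hooks at y = -100, 0, +100 mm reach in to x = -55 and +55 mm and turn up: 8 mm bar, level part's top at 94 mm, tip at 126 mm. A bracket hangs along x on a pair and must rise 35 mm to come free
- bracket0_mid (a point): centre of a flat steel mounting bracket, 150 mm long (its x) x 40 mm wide (its y) x 10 mm thick (its z), about 0.3 to 0.5 kg, either face up alike, with an 18 mm square hole 55 mm from its centre towards each end. Starts level on a pair of hooks, a tip through each hole, centre 99 mm above the bench. None if this bracket is absent
- bracket1_mid (a point): centre of a flat steel mounting bracket, 150 mm long (its x) x 40 mm wide (its y) x 10 mm thick (its z), about 0.3 to 0.5 kg, either face up alike, with an 18 mm square hole 55 mm from its centre towards each end. Starts level on a pair of hooks, a tip through each hole, centre 99 mm above the bench. None if this bracket is absent
- bracket2_mid (a point): centre of a flat steel mounting bracket, 150 mm long (its x) x 40 mm wide (its y) x 10 mm thick (its z), about 0.3 to 0.5 kg, either face up alike, with an 18 mm square hole 55 mm from its centre towards each end. Starts level on a pair of hooks, a tip through each hole, centre 99 mm above the bench. None if this bracket is absent
- indicator_mid (a point): bystander: vertical speed indicator, black case 72 mm across with an 82 mm bezel and clear dome, 86 mm high, standing on the cast turntable (170 mm across, 44 mm high); this point is 36 mm above its foot
- lens_center (a point): bystander: green glass lens lying on the mat, 76 mm across, 12 mm thick; its centre
- wrench_mid (a point): bystander: chrome bezel wrench lying on the mat, 180 mm long, 76 mm wide at its fork, 10 mm thick; a point on its shank
Not all that is in view belongs to the job. Leave any brown or turquoise look-alike of the part that bears bracket0_mid alone.

How it is judged:
On the way, in this order (a step that is already met when the one before it is completed fails the run):
1. every bracket lies in a lane under the bridge, against the stop bar (x of bracket0_mid in the frame of demag between 0.058 and 0.073 m and z of bracket0_mid in the frame of demag between 0.005 and 0.018 m and y of bracket0_mid in the frame of demag between -0.09 and 0.09 m and angle between the x axis of each of bracket0_mid, bracket1_mid, bracket2_mid and the x axis of demag, either way round below 0.15 rad and x of bracket1_mid in the frame of demag between 0.058 and 0.073 m and z of bracket1_mid in the frame of demag between 0.005 and 0.018 m and y of bracket1_mid in the frame of demag between -0.09 and 0.09 m and x of bracket2_mid in the frame of demag between 0.058 and 0.073 m and z of bracket2_mid in the frame of demag between 0.005 and 0.018 m and y of bracket2_mid in the frame of demag between -0.09 and 0.09 m), for 0.2 s.
2. the lever is thrown over to the far side (value of joint lever above 0.8 rad), for 0.2 s.
At the end, for the whole second after the job is handed in: every bracket lies flat in a lane under the bridge, within 7 mm of the stop bar, at rest and released, and the lever stands over to the far side (above 0.8 rad) (all of step 1 and linear speed of each of bracket0, bracket1, bracket2 below 0.02 m/s and value of joint lever above 0.8 rad); the robot touches nothing.
It fails at once if the indicator is moved more than 30 mm (distance of indicator_mid from where it was at the start of the episode above 0.03 m).
It fails at once if the green lens is moved more than 30 mm (distance of lens_center from where it was at the start of the episode above 0.03 m).
It fails at once if the bezel wrench is moved more than 30 mm (distance of wrench_mid from where it was at the start of the episode above 0.03 m).
Of bracket0, bracket1, bracket2 only 2 to 3 are there at a start; the rules pass over those that are not, and their reading is None.
At some moment in a run one of bracket0, bracket1, bracket2 may be knocked a few centimetres aside while the robot is not near it.
Once in a run the grip may slacken for a moment while it holds something.
It also fails if it takes over 210 s, if anything falls off the work surface, if the arm or the gripper's body presses on something with over 40 N, if the wrist force passes 120 N, or if a joint passes its speed limit or range.

### The arm

A 6-joint arm with a two-finger parallel gripper is mounted at the origin on the work surface. World frame = base frame: x ahead of the robot, y to its left, z up, the work surface at z = 0. Lengths are in m, angles in rad, forces in N, time in s.
With the tool pointing down it reaches from about 0.35 to 0.725 m from the base axis. Payload 4.3 kg.
Tool frame: the origin (TCP) lies on the centre line of the jaws, within the pads' length; the fingertips stand 17 mm ahead of it and the grasp point (between the pads) lies 2 mm behind it; z points along the fingers, y is the line along which they close (so a half turn about z gives the same grasp; the last joint's range is limited). The gripper opens to 85 mm and grips with 20 to 120 N. Pads are 22 mm wide; open, the fingers measure 114 mm over their backs; the gripper's body (76 mm by 85 mm) begins 54 mm behind the grasp point. The pads swing forward as they close: fully open they stand 13 mm farther back than shut.
Start: joints at [1.022, 0.377, 0.081, 1.274, 0, 1.46], TCP at [0.244, 0.521, 0.248] pointing down, gripper open.
Joint ranges: [-2.72, 2.72], [-0.84, 1.66], [-1.02, 1.22], [-1.77, 2.12], [-1.37, 1.28], [-3.14, 3.14]. Speed limits (rad/s): [2.57, 2.57, 3.14, 3.14, 3.14, 3.14].

### API

Orientations are given as a 3x3 rotation matrix whose columns are the frame's x, y, z axes.
In Python, from cell import manip gives the robot as it stands.
- The arm moves only by the tool arm_command, never from a script. Its argument "moves" is a list of rows, each a list of 2 entries, a list of its own where there are three numbers: the shift along the world's x, y, z scaled (see below), then the turn about the world's z scaled (see below). A call has 1 to 20 rows; each row shifts and turns the commanded pose from where the row before left it; what a row does not reach is not made up. The controller multiplies each number of a shift by 100 mm and each number of a turn by 0.5 rad. A row lasts 1/10 s, in which the tool goes at most 50 mm and 8.59 degrees, less where a joint would pass 70% of its speed; a pose out of reach is approached as far as the arm can. A call with a number of a shift or a turn outside -1 to 1 is refused whole. A call with a gripper value outside its range is refused whole. "gripper" is the opening, from 0 (shut) to 1 (fully open), set as the call begins (left out, the last holds). The fingers move at their own pace and stop on an object; "squeeze" is the grip in N (left out, the last holds). Time passes only in rows, so rows that do not move let the fingers close. It gives the time, the measured TCP pose, the force, the opening and the grip force at its end, in the units of the state.
- manip.state(): the state, without advancing time (a new reading comes with each control period).
- manip.read_camera(name): name is "scene" or "top" or "wrist"; returns the picture (420x560x3 uint8, red, green, blue); there is no depth.
- manip.camera_info(name): a dict with "fovy" (degrees; the focal length in pixels is half the picture's height over the tangent of half this angle, whatever the lens; pixels are square), "cx", "cy" (the principal point, pixels), "position" and "attitude" of the camera in the world. Camera axes: x right, y down, z forward; pixel columns grow to the right and rows downward; lengths in m; the calibration is good to about 2 mm. A picture is of the moment at which its call begins: read the wrist's pose just before it. camera_info takes no time and is no camera call; for the wrist camera it gives the pose at the moment of the call.
- manip.sign_off(): hands the job in; it is judged then, once.
Trained networks look in the newest picture that a camera, given by its name, has taken for a name from the list of things; names that differ only in an ending like _2 or _b are one class to them, and where a whole thing is asked for, a point or a joint stands for the part that bears it (a point fixed in the world has none). Each returns a list of dicts, best first, with "score" (0 to 1); they miss things now and then, are a little off and sometimes report something else, mostly with a low value. They report only what shows in the picture. A call takes as long as a camera call. They do not tell look-alikes from the thing itself.
- manip.search_frame(label, camera): "xyz" ([x, y, z] in m, in the coordinates of the camera as it stood for that picture, good to about 4 mm: the middle of the surface that is visible of it).
- manip.masks_of(label, camera): "pixels" (420x560 bool, what is visible of it).
- manip.pinpoint(label, camera): "xyz" ([x, y, z] in m, in the coordinates of the camera as it stood for that picture, good to about 4 mm: a listed point, or the origin of a listed thing).
The state is a dict: "time": time; "qpos": joint angles; "joint_velocities": joint speeds; "joint_efforts": joint torques, N m; "tcp_pos": TCP position; "ee_rot": TCP orientation; "ft_force": force on the tool from outside, world axes, zero at the start; "wrist_torque": the same for the moment, N m; "width": finger opening in m; "gripper_force": force on a finger pad.
Only numpy, scipy, OpenCV 4.12 (cv2) and the standard library are available. Lean on these libraries where they do the work, as an engineer would, in place of code of your own. Each camera call takes 0.05 s, during which the arm holds its last target. There are 200 camera calls.

## Working session

There is one attempt and no reset: what is moved stays moved. The work goes in short steps, Python scripts to look and compute and a tool call to move; the robot and the scene stay as the last step left them, time stands still between calls to the robot, and variables do not carry over. Pictures are saved under pics/ and viewed, at most 14 in all, crops included, and the job is handed in when it is done.

Besides the shell and the picture viewer there is one more tool, called after "Emit:" by a JSON object that holds its "name" and its "arguments", one argument or row to a line. arm_command: Moves the arm, as the interface text tells. Its arguments: {"type":"object","properties":{"moves":{"type":"array","items":{"type":"array"}},"gripper":{"type":"number"},"squeeze":{"type":"number"}},"required":["moves"]}

```bash
ls; mkdir -p pics; cat > h.py <<'E'
from cell import manip
import numpy as np, cv2
def W(cam,p):
    i=manip.camera_info(cam); R=np.array(i["attitude"]); return R@np.array(p)+np.array(i["position"])
def snap(cam,name=None):
    im=manip.read_camera(cam)
    if name: cv2.imwrite(f"pics/{name}.png",im[:,:,::-1])
    return im
def pts(cam,labels,f="pinpoint"):
    for l in labels:
        for d in getattr(manip,f)(l,cam)[:4]: print(cam,l,round(d["score"],2),W(cam,d["xyz"]).round(4))
E
python3 - <<'E'
from h import *
print(manip.camera_info("scene"),manip.camera_info("top"),manip.state())
L=["demag","lane0","lane1","lane2","stop","lever_tip","rack","bracket0_mid","indicator_mid","lens_center","wrench_mid"]
for c in("scene","top"):
    snap(c,c+"0"); pts(c,L)
E
```

```text
pics
{'fovy': 47.99733802041517, 'cx': 279.31322829866207, 'cy': 214.9154729699943, 'position': array([ 1.37130736, -0.19771328,  1.08292531]), 'attitude': array([[ 0.3436729 ,  0.71840586, -0.6047991 ],
       [ 0.93908241, -0.26042012,  0.22428909],
       [ 0.00362874, -0.64503828, -0.76414164]])} {'fovy': 44.29411247017545, 'cx': 276.3382515395842, 'cy': 204.6246677558936, 'position': array([0.48654494, 0.0622027 , 1.5171495 ]), 'attitude': array([[ 0.00319377, -0.99788358,  0.06494732],
       [-0.9999779 , -0.0035657 , -0.00561159],
       [ 0.0058313 , -0.06492797, -0.99787292]])} {'time': 0.0, 'qpos': array([1.02171422e+00, 3.78074884e-01, 7.96460354e-02, 1.27440230e+00,
       1.73609912e-05, 1.46049723e+00]), 'joint_velocities': array([ 2.97056844e-04,  4.99387384e-04, -6.69560092e-04, -1.16771986e-03,
       -1.62685562e-03,  8.03992026e-05]), 'joint_efforts': array([-1.52352768e-03, -4.63607490e+01,  2.69871533e+01,  2.09308678e-02,
       -2.90880034e-04, -4.57523896e-06]), 'tcp_pos': array([0.2439493 , 0.52000859, 0.24736189]), 'ee_rot': array([[-9.05269222e-01,  4.2483
[... 1658 characters left out ...]
1572  0.0099]
top lane1 0.64 [ 0.503  -0.2976  0.006 ]
top lane1 0.3 [ 0.765  -0.1454  0.0092]
top lane2 0.89 [ 0.5071 -0.2278  0.0077]
top lane2 0.66 [ 0.5101 -0.1572  0.0099]
top lane2 0.64 [ 0.503  -0.2976  0.006 ]
top lane2 0.3 [ 0.765  -0.1454  0.0092]
top stop 0.59 [ 0.6494 -0.2343  0.0164]
top lever_tip 0.47 [ 0.5388 -0.3911  0.1471]
top rack 0.49 [ 0.5079 -0.1549  0.0109]
top bracket0_mid 0.97 [0.5265 0.1251 0.097 ]
top bracket0_mid 0.72 [0.3631 0.4854 0.0062]
top bracket0_mid 0.56 [0.5736 0.514  0.0046]
top indicator_mid 0.82 [0.7941 0.0602 0.0842]
top lens_center 0.68 [ 0.7633 -0.1469  0.009 ]
top lens_center 0.26 [ 0.5059 -0.2993  0.0046]
top wrench_mid 0.55 [0.7196 0.3207 0.0034]
```

View pics/top0.png

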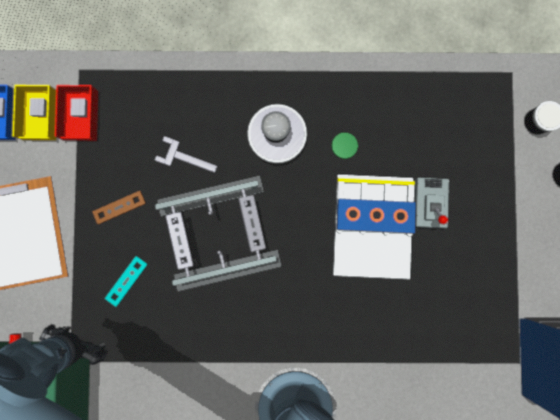

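View pics/scene0.png

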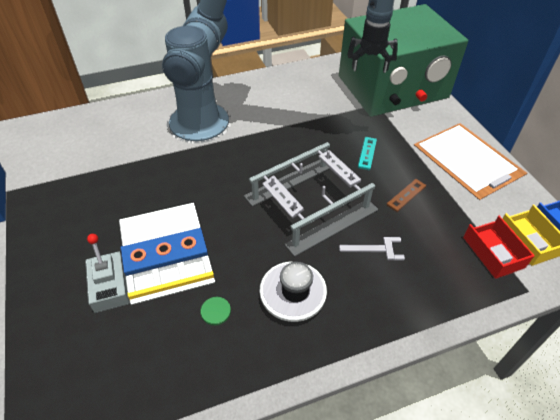

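Top view: two brackets on the outer hook pairs, at px (179,240) and (251,222), with the middle pair empty. The brown and turquoise look-alikes are on the mat, the demagnetiser's plate is at (373,228), and the lever knob is at (443,219). The scene view agrees. Next I'll measure more precisely from the top picture.

```bash
cat >> h.py <<'E'
def ray(cam,uv,z):
    i=manip.camera_info(cam); f=210/np.tan(np.radians(i["fovy"])/2)
    R=np.array(i["attitude"]);p=np.array(i["position"])
    d=(R@np.c_[(np.array(uv,float)-[i["cx"],i["cy"]])/f,np.ones(len(uv))].T).T
    return p+d*((z-p[2])/d[:,2])[:,None]
def proj(cam,P):
    i=manip.camera_info(cam); f=210/np.tan(np.radians(i["fovy"])/2)
    q=(np.array(P)-i["position"])@np.array(i["attitude"]); return q[:,:2]/q[:,2:]*f+[i["cx"],i["cy"]]
def rect(cam,mask,z):
    m=mask.astype(np.uint8); n,l,s,c=cv2.connectedComponentsWithStats(m)
    for k in range(1,n):
        if s[k,4]<60: continue
        v,u=np.nonzero(l==k); P=ray(cam,np.c_[u,v],z)[:,:2]
        (c0,sz,a)=cv2.minAreaRect((P*1000).astype(np.float32))
        print(cam,"area",s[k,4],"px",c[k].round(),"centre",np.round(c0,1),"size",np.round(sz,1),"ang",round(a,2),"mean",(P.mean(0)*1000).round(1))
E
python3 - <<'E'
from h import *
im=snap("top"); 
for d in manip.masks_of("bracket0_mid","top"): print(d["score"]); rect("top",d["pixels"],.104)
for d in manip.masks_of("demag","top")[:1]: rect("top",d["pixels"],.006)
hsv=cv2.cvtColor(im,cv2.COLOR_RGB2HSV)
roi=np.zeros((420,560),bool); roi[165:290,325:455]=1
print("blue");rect("top",roi&(hsv[...,0]>100)&(hsv[...,0]<125)&(hsv[...,1]>140),.046)
print("yellow");rect("top",roi&(hsv[...,0]>20)&(hsv[...,0]<35)&(hsv[...,1]>120),.024)
print("white");rect("top",roi&(hsv[...,1]<40)&(hsv[...,2]>200),.006)
roi[:]=0;roi[195:275,160:270]=1
print("br");rect("top",roi&(hsv[...,2]>165),.104)
E
```

```text
0.9
top area 770 px [251. 222.] centre [530.1 121.1] size [152.9  42.9] ang 13.85 mean [531.1 122.2]
0.69
top area 708 px [120. 207.] centre [570.8 483.3] size [ 42.2 144.8] ang 24.04 mean [571.4 482.7]
0.64
top area 667 px [126. 281.] centre [370.1 461.4] size [ 38.8 141.2] ang 53.88 mean [370.  461.9]
0.33
top area 9407 px [384. 222.] centre [ 519.1 -260.8] size [308.3 279.4] ang 87.79 mean [ 533.  -240.8]
top area 9448 px [384. 222.] centre [ 522.9 -282.1] size [331.5 297.9] ang 87.58 mean [ 535.9 -262.1]
blue
top area 1642 px [376. 216.] centre [ 551.8 -230.8] size [219.7  85.9] ang 87.71 mean [ 550.8 -230.5]
yellow
top area 291 px [376. 181.] centre [ 652.7 -234.8] size [224.7  11.5] ang 87.79 mean [ 652.6 -235.2]
white
top area 184 px [375. 177.] centre [ 666.1 -237. ] size [218.7   7. ] ang 87.55 mean [ 666.1 -236.7]
top area 342 px [349. 191.] centre [ 628.6 -160. ] size [64.8 47.3] ang 89.58 mean [ 626.8 -159.7]
top area 334 px [372. 192.] centre [ 624.4 -228.5] size [64.  47.6] ang 85.5 mean [ 624.3 -227.9]
top area 335 px [395. 193.] centre [ 623.1 -297. ] size [61.9 47.4] ang 89.4 mean [ 621.6 -296. ]
top area 80 px [411. 193.] centre [ 620.5 -342. ] size [14.4 47.4] ang 84.48 mean [ 620.9 -341.7]
top area 3295 px [372. 254.] centre [ 440.8 -226.8] size [220.3 127.9] ang 87.59 mean [ 440.3 -226.8]
br
top area 168 px [184. 200.] centre [592.2 303.1] size [ 10.2 145.9] ang 13.42 mean [590.5 308.1]
top area 486 px [252. 222.] centre [531.8 122.2] size [152.8  35.1] ang 12.92 mean [529.5 122. ]
top area 687 px [179. 240.] centre [480.8 320. ] size [190.1  39.4] ang 13.81 mean [481.1 320. ]
top area 284 px [238. 266.] centre [423.5 169.1] size [ 44.9 189.8] ang 13.1 mean [411.2 157.3]
```

Emit:
{"name": "arm_command", "arguments": {
  "moves": [
    [[0.5, -0.25, 0], 0.28],
    [[0.5, -0.25, 0], 0.28],
    [[0.5, -0.25, 0], 0.28],
    [[0.4, -0.25, 0], 0.28],
    [[0.2, -0.25, 0], 0.19],
    [[0, 0, 0], 0],
    [[0, 0, 0], 0]
  ],
  "gripper": 0.8,
  "squeeze": 60
}}

```text
time: 2.05
tcp_pos: [0.436, 0.4046, 0.2483]
ee_rot: [[-0.979, -0.203, -0.001], [-0.203, 0.979, 0.0], [0.0, 0.0, -1.0]]
ft_force: [-0.3, 0.3, 0.1]
width: 0.0683
gripper_force: 0.0
```

Emit:
{"name": "arm_command", "arguments": {
  "moves": [
    [[0.23, -0.43, 0], 0.06],
    [[0.23, -0.43, 0], 0],
    [[0, 0, 0], 0],
    [[0, 0, 0], 0]
  ]
}}

```text
time: 2.45
tcp_pos: [0.4812, 0.3193, 0.2485]
ee_rot: [[-0.972, -0.234, -0.0], [-0.234, 0.972, 0.001], [0.0, 0.001, -1.0]]
ft_force: [-0.3, 0.7, -0.5]
width: 0.0683
gripper_force: 0.0
```

```bash
python3 - <<'E'
from h import *
print(manip.state()["tcp_pos"],manip.camera_info("wrist"))
snap("wrist","w1"); pts("wrist",["bracket0_mid"])
for d in manip.masks_of("bracket0_mid","wrist"): print(d["score"]); rect("wrist",d["pixels"],.104)
E
```

```text
[0.48124567 0.31933823 0.24848102] {'fovy': 59.48651520097237, 'cx': 277.5982034413084, 'cy': 210.68764476581694, 'position': array([0.41807817, 0.30217041, 0.37380072]), 'attitude': array([[-2.34135748e-01,  9.39026970e-01,  2.51811042e-01],
       [ 9.72203915e-01,  2.26142916e-01,  6.06541829e-02],
       [ 1.06301843e-05,  2.59012994e-01, -9.65873837e-01]])}
wrist bracket0_mid 0.81 [0.5736 0.5164 0.006 ]
wrist bracket0_mid 0.76 [0.3616 0.4873 0.0042]
wrist bracket0_mid 0.59 [0.5256 0.1259 0.0982]
0.93
wrist area 2382 px [465. 295.] centre [523.7 481.2] size [34.  67.1] ang 23.7 mean [520.1 484.5]
wrist area 83 px [367. 323.] centre [562.8 413.5] size [18.4  4.3] ang 36.46 mean [563.8 414.6]
0.88
wrist area 6889 px [484.  98.] centre [376.6 440.5] size [ 31.8 112.9] ang 54.6 mean [374.6 441.5]
0.63
wrist area 7382 px [ 23. 205.] centre [530.  128.2] size [152.2  38.8] ang 13.27 mean [530.4 132.1]
```

View pics/w1.png

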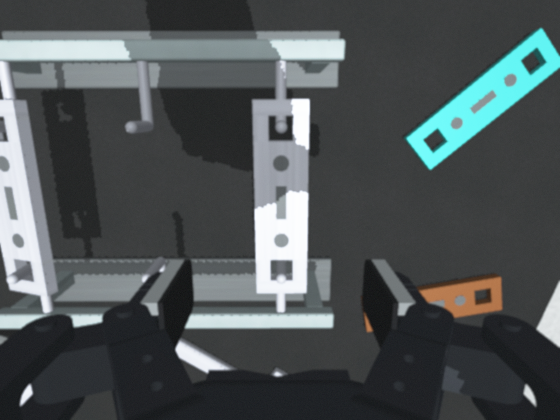

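Wrist view: bracket B in the middle, corners about (253,99), (309,99), (307,292) and (257,293), level on both hooks. I'll project the corners at z=0.104.

```bash
python3 - <<'E'
from h import *
P=ray("wrist",[(253,99),(309,99),(307,292),(257,293)],.104)[:,:2]*1000
print(P.round(1),P.mean(0),np.linalg.norm(P-np.roll(P,1,0),axis=1)); d=P[2]+P[3]-P[0]-P[1]; print(np.arctan2(d[1],d[0]))
print(proj("wrist",[manip.state()["tcp_pos"]+[0,0,-.15+.006]]))
E
```

```text
[[413.  284.2]
 [403.7 322.5]
 [548.3 359.5]
 [558.7 320.4]] [480.93135993 321.65419629] [150.13311455  39.34141454 149.2446241   40.40945743]
0.24716855514620462
[[280.13805638 202.04162872]]
```

Emit:
{"name": "arm_command", "arguments": {
  "moves": [
    [[0, 0.01, -0.45], 0.01],
    [[0, 0, -0.45], 0],
    [[0, 0, -0.3], 0],
    [[0, 0, -0.18], 0],
    [[0, 0, 0], 0],
    [[0, 0, 0], 0]
  ]
}}

```text
time: 3.2
tcp_pos: [0.4812, 0.3211, 0.1107]
ee_rot: [[-0.97, -0.242, -0.0], [-0.242, 0.97, 0.0], [0.0, 0.0, -1.0]]
ft_force: [0.6, 0.2, -0.2]
width: 0.0684
gripper_force: 0.0
```

Emit:
{"name": "arm_command", "arguments": {
  "moves": [
    [[0, 0, 0], 0],
    [[0, 0, 0], 0],
    [[0, 0, 0], 0],
    [[0, 0, 0], 0],
    [[0, 0, 0], 0],
    [[0, 0, 0], 0],
    [[0, 0, 0], 0]
  ],
  "gripper": 0,
  "squeeze": 90
}}

```text
time: 3.9
tcp_pos: [0.483, 0.3206, 0.1127]
ee_rot: [[-0.971, -0.24, 0.003], [-0.24, 0.971, 0.002], [-0.004, 0.001, -1.0]]
ft_force: [-1.6, -0.6, 5.8]
width: 0.037
gripper_force: 89.4
```

Emit:
{"name": "arm_command", "arguments": {
  "moves": [
    [[0, 0, 0.1], 0],
    [[0, 0, 0.2], 0],
    [[0, 0, 0.3], 0],
    [[0, 0, 0.3], 0],
    [[0, 0, 0.3], 0],
    [[0, 0, 0], 0],
    [[0, 0, 0], 0]
  ]
}}

```text
time: 4.6
tcp_pos: [0.4819, 0.3201, 0.2304]
ee_rot: [[-0.971, -0.24, 0.001], [-0.24, 0.971, 0.0], [-0.001, 0.0, -1.0]]
ft_force: [-0.5, 0.6, -5.4]
width: 0.0367
gripper_force: 91.3
```

```bash
python3 - <<'E'
from h import *
snap("wrist","w2"); pts("wrist",["bracket0_mid"])
E
```

```text
wrist bracket0_mid 0.84 [0.5727 0.5117 0.0012]
wrist bracket0_mid 0.75 [0.3595 0.4905 0.0011]
```

View pics/w2.png

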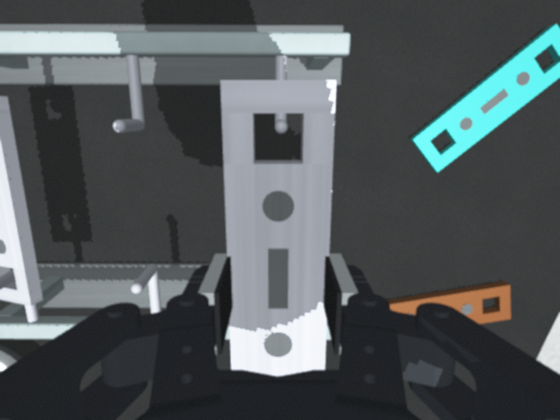

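Emit:
{"name": "arm_command", "arguments": {
  "moves": [
    [[-0.015, -0.3, 0], -0.047],
    [[-0.015, -0.4, 0], -0.047],
    [[-0.015, -0.41, 0], -0.047],
    [[-0.015, -0.41, 0], -0.047],
    [[-0.015, -0.41, 0], -0.047],
    [[-0.015, -0.41, 0], -0.047],
    [[-0.015, -0.41, 0], -0.047],
    [[-0.015, -0.41, 0], -0.047],
    [[-0.015, -0.41, 0], -0.047],
    [[-0.015, -0.41, 0], -0.047],
    [[-0.015, -0.41, 0], -0.047],
    [[-0.015, -0.4, 0], -0.047],
    [[0, 0, 0], 0],
    [[0, 0, -0.4], 0],
    [[0, 0, -0.5], 0],
    [[0, 0, -0.4], 0],
    [[0, 0, 0], 0],
    [[0, 0, 0], 0]
  ]
}}

```text
time: 6.5
tcp_pos: [0.4622, -0.1578, 0.0995]
ee_rot: [[-0.999, 0.039, -0.004], [0.039, 0.999, 0.002], [0.004, 0.002, -1.0]]
ft_force: [0.5, -0.3, -4.2]
width: 0.037
gripper_force: 92.9
```

```bash
python3 - <<'E'
from h import *
print(manip.state()["tcp_pos"]); im=snap("wrist","w3"); snap("top"); pts("top",["bracket0_mid"]);pts("wrist",["lane2"])
for d in manip.masks_of("bracket0_mid","top"): print(d["score"]); rect("top",d["pixels"],.104)
E
```

```text
[ 0.46217167 -0.15782855  0.09954741]
top bracket0_mid 0.97 [0.576  0.5138 0.0011]
top bracket0_mid 0.77 [0.3596 0.4885 0.0067]
top bracket0_mid 0.76 [0.5238 0.1234 0.0965]
wrist lane2 0.97 [ 0.5116 -0.2296  0.0102]
wrist lane2 0.73 [ 0.5152 -0.3     0.0112]
0.87
top area 679 px [126. 281.] centre [369.7 461.5] size [ 38.9 141.4] ang 54.86 mean [369.8 461.7]
0.84
top area 823 px [251. 222.] centre [530. 122.] size [153.9  43.5] ang 12.67 mean [530.2 122.2]
0.77
top area 658 px [119. 207.] centre [570.5 485.6] size [ 39.6 142.3] ang 23.68 mean [570.4 484.9]
```

View pics/w3.png

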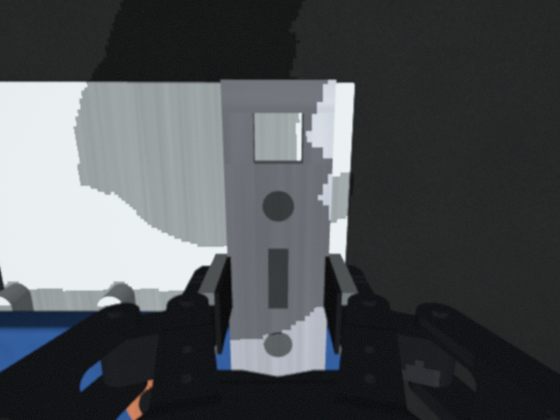

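Wrist view: the bracket is held square over the plate, whose rear corner is at (354,83). Its front end is over the bridge, so I must back off before descending. First I'll check the corner against the demagnetiser's pose.

```bash
cat >> h.py <<'E'
O=np.array([.5065,-.2288]);X=np.array([.9992,-.041]);Y=np.array([.041,.9992])
def dem(p): q=np.array(p)[:2]-O; return (np.array([q@X,q@Y])*1000).round(1)
E
python3 - <<'E'
from h import *
for p in ray("wrist",[(354,83),(347,240),(0,280)],.006): print(p.round(4),dem(p))
print(dem(manip.state()["tcp_pos"]))
E
```

```text
[ 0.3868 -0.1151  0.006 ] [-124.3  108.7]
[ 0.4817 -0.1182  0.006 ] [-29.3 109.5]
[ 0.5009 -0.3468  0.006 ] [  -0.8 -118.1]
[-43.7  67.3]
```

Emit:
{"name": "arm_command", "arguments": {
  "moves": [
    [[-0.22, 0.009, 0], 0],
    [[-0.22, 0.009, 0], 0],
    [[0, 0, -0.3], 0],
    [[0, 0, -0.3], 0],
    [[0, 0, 0], 0],
    [[0, 0, 0], 0]
  ]
}}

```text
time: 7.35
tcp_pos: [0.42, -0.1573, 0.0413]
ee_rot: [[-0.999, 0.04, 0.0], [0.04, 0.999, 0.0], [-0.0, 0.0, -1.0]]
ft_force: [0.6, -0.0, -4.0]
width: 0.0368
gripper_force: 92.8
```

Emit:
{"name": "arm_command", "arguments": {
  "moves": [
    [[0, 0.01, -0.08], 0],
    [[0, 0, -0.06], 0],
    [[0, 0, -0.03], 0],
    [[0, 0, 0], 0],
    [[0, 0, 0], 0]
  ]
}}

```text
time: 7.85
tcp_pos: [0.4206, -0.1566, 0.025]
ee_rot: [[-0.999, 0.039, 0.002], [0.039, 0.999, -0.001], [-0.002, -0.001, -1.0]]
ft_force: [-2.6, 0.9, 10.4]
width: 0.0365
gripper_force: 94.6
```

Emit:
{"name": "arm_command", "arguments": {
  "moves": [
    [[0.1, -0.004, 0.01], 0],
    [[0.12, -0.005, 0], 0],
    [[0.12, -0.005, 0], 0],
    [[0.1, -0.004, 0], 0],
    [[0, 0, 0], 0],
    [[0, 0, 0], 0]
  ]
}}

```text
time: 8.45
tcp_pos: [0.4657, -0.1585, 0.0251]
ee_rot: [[-0.999, 0.039, 0.004], [0.039, 0.999, -0.001], [-0.004, -0.001, -1.0]]
ft_force: [3.5, 0.5, 0.6]
width: 0.0367
gripper_force: 93.4
```

Emit:
{"name": "arm_command", "arguments": {
  "moves": [
    [[0, 0, 0], 0],
    [[0, 0, 0], 0],
    [[0, 0, 0], 0],
    [[0, 0, 0.3], 0],
    [[0, 0, 0.4], 0],
    [[0, 0, 0], 0]
  ],
  "gripper": 0.65
}}

```text
time: 9.05
tcp_pos: [0.467, -0.1597, 0.0989]
ee_rot: [[-0.999, 0.04, 0.008], [0.04, 0.999, -0.004], [-0.008, -0.003, -1.0]]
ft_force: [1.5, -0.8, 0.4]
width: 0.0553
gripper_force: 0.0
```

Emit:
{"name": "arm_command", "arguments": {
  "moves": [
    [[-0.4, 0.016, 0], 0],
    [[-0.4, 0.016, 0], 0],
    [[-0.3, 0.012, 0], 0],
    [[0, 0, 0], 0],
    [[0, 0, -0.3], 0],
    [[0, 0, -0.25], 0],
    [[0, 0, 0], 0],
    [[0, 0, 0], 0]
  ],
  "gripper": 0
}}

```text
time: 9.85
tcp_pos: [0.3535, -0.1533, 0.0392]
ee_rot: [[-0.999, 0.039, -0.001], [0.039, 0.999, 0.001], [0.001, 0.001, -1.0]]
ft_force: [0.2, 0.0, -0.1]
width: 0.0001
gripper_force: 0.0
```

```bash
python3 - <<'E'
from h import *
s=manip.state();print(s["tcp_pos"],dem(s["tcp_pos"]),s["width"]); im=snap("wrist","w4"); snap("top","t4");
hsv=cv2.cvtColor(snap("top"),cv2.COLOR_RGB2HSV)
for c in("top","wrist"):pts(c,["bracket0_mid"])
E
```

```text
[ 0.35352417 -0.15332324  0.03923522] [-155.9   69.1] 0.00013032867020477352
top bracket0_mid 0.9 [0.3608 0.4872 0.0046]
top bracket0_mid 0.78 [0.5242 0.124  0.0979]
top bracket0_mid 0.56 [0.5752 0.5111 0.0026]
top bracket0_mid 0.48 [ 0.7603 -0.1482  0.0087]
```

View pics/w4.png

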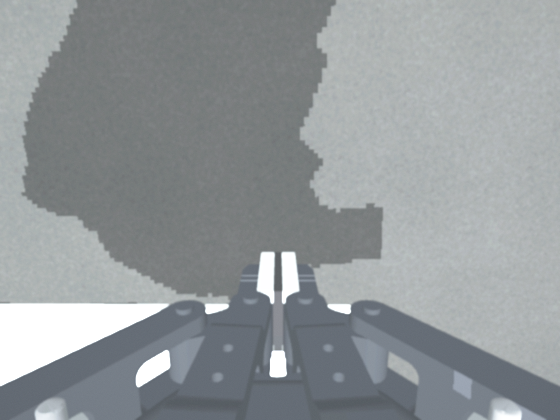

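Emit:
{"name": "arm_command", "arguments": {
  "moves": [
    [[0, -0.01, -0.11], 0],
    [[0.15, -0.006, 0], 0],
    [[0.15, -0.006, 0], 0],
    [[0.1, -0.004, 0], 0],
    [[0.1, -0.004, 0], 0],
    [[0, 0, 0], 0]
  ]
}}

```text
time: 10.7
tcp_pos: [0.4053, -0.1569, 0.0287]
ee_rot: [[-0.999, 0.039, 0.002], [0.039, 0.999, -0.0], [-0.002, -0.0, -1.0]]
ft_force: [0.6, 0.4, 1.1]
width: -0.0002
gripper_force: 0.0
```

```bash
python3 - <<'E'
from h import *
im=snap("scene"); c=im[190:310,80:230]; cv2.imwrite("pics/s5.png",cv2.resize(c,None,fx=5,fy=5,interpolation=cv2.INTER_CUBIC)[:,:,::-1])
s=manip.state();print(dem(s["tcp_pos"]),s["ft_force"])
E
```

```text
[-104.5   67.7] [-0.35470798 -0.60855933 -0.66468791]
```

View pics/s5.png

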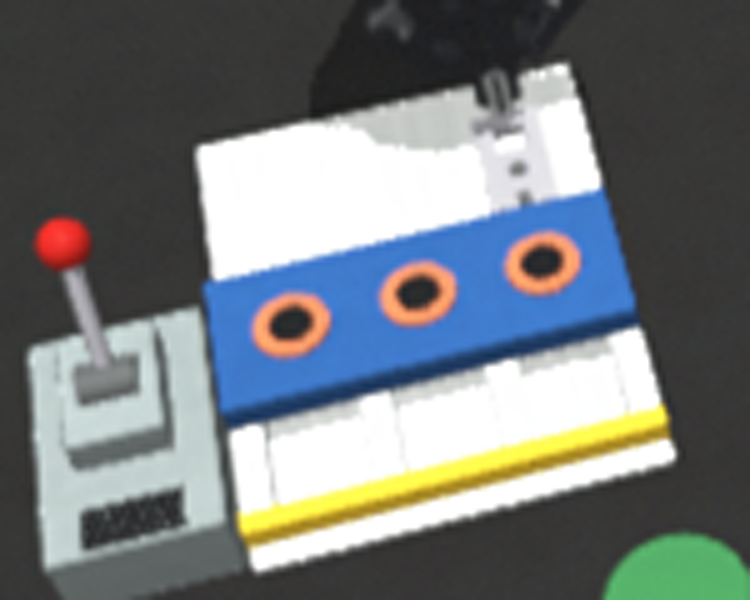

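Scene crop: the closed fingertips stand at the bracket's tail (500,130) and the bracket lies in the lane. I'll keep pushing.

Emit:
{"name": "arm_command", "arguments": {
  "moves": [
    [[0.12, -0.005, 0], 0],
    [[0.12, -0.005, 0], 0],
    [[0.12, -0.005, 0], 0],
    [[0.12, -0.005, 0], 0],
    [[0.12, -0.005, 0], 0],
    [[0.12, -0.005, 0], 0],
    [[0, 0, 0], 0]
  ]
}}

```text
time: 11.45
tcp_pos: [0.479, -0.1603, 0.0288]
ee_rot: [[-0.999, 0.039, 0.004], [0.039, 0.999, -0.001], [-0.004, -0.001, -1.0]]
ft_force: [-0.3, -0.5, 0.6]
width: -0.0002
gripper_force: 0.0
```

Emit:
{"name": "arm_command", "arguments": {
  "moves": [
    [[0.03, -0.001, 0], 0],
    [[0.03, -0.001, 0], 0],
    [[0.02, -0.001, 0], 0],
    [[0, 0, 0], 0]
  ]
}}

```text
time: 11.85
tcp_pos: [0.483, -0.1597, 0.0282]
ee_rot: [[-0.999, 0.04, -0.001], [0.04, 0.999, 0.001], [0.001, 0.0, -1.0]]
ft_force: [-2.6, -0.6, 1.3]
width: -0.0002
gripper_force: 1.7
```

Emit:
{"name": "arm_command", "arguments": {
  "moves": [
    [[0.02, -0.001, 0], 0],
    [[0.02, -0.001, 0], 0],
    [[0, 0, 0], 0],
    [[0, 0, 0], 0]
  ]
}}

```text
time: 12.25
tcp_pos: [0.4883, -0.1601, 0.0283]
ee_rot: [[-0.999, 0.04, 0.001], [0.04, 0.999, 0.0], [-0.001, 0.0, -1.0]]
ft_force: [-1.6, 0.3, -0.8]
width: -0.0003
gripper_force: 0.5
```

```bash
python3 - <<'E'
from h import *
im=snap("scene"); c=im[190:310,80:230]; cv2.imwrite("pics/s6.png",cv2.resize(c,None,fx=5,fy=5,interpolation=cv2.INTER_CUBIC)[:,:,::-1])
s=manip.state();print(dem(s["tcp_pos"]),s["ft_force"])
E
```

```text
[-21.   67.9] [-0.02740447  0.18638075 -0.85702853]
```

View pics/s6.png

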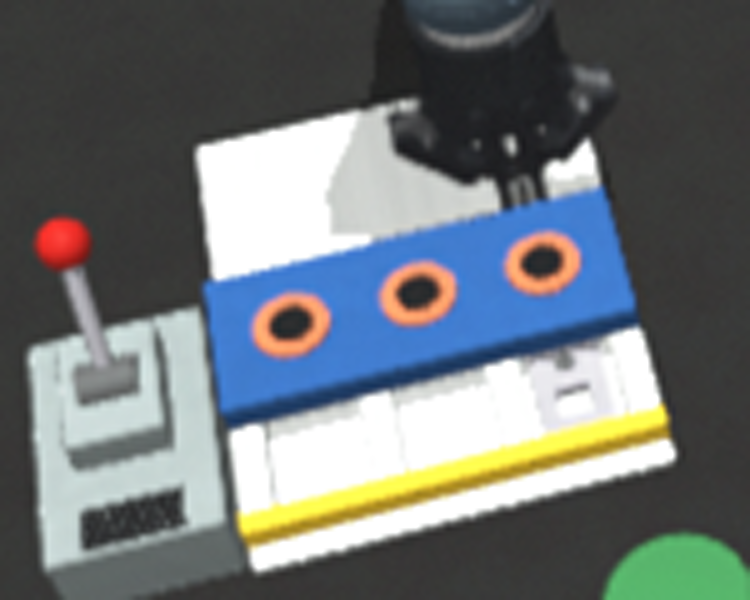

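Scene crop: the bracket's front end shows past the bridge at (580,420), within a few mm of the bar. I'll push on until the force rises.

Emit:
{"name": "arm_command", "arguments": {
  "moves": [
    [[0.02, -0.001, 0], 0],
    [[0.02, -0.001, 0], 0],
    [[0, 0, 0], 0],
    [[0, 0, 0], 0]
  ]
}}

```text
time: 12.7
tcp_pos: [0.4911, -0.1602, 0.0282]
ee_rot: [[-0.999, 0.04, -0.001], [0.04, 0.999, 0.0], [0.001, 0.0, -1.0]]
ft_force: [-4.8, 0.9, 2.7]
width: -0.0002
gripper_force: 2.5
```

Emit:
{"name": "arm_command", "arguments": {
  "moves": [
    [[0.02, -0.001, 0], 0],
    [[0.02, -0.001, 0], 0],
    [[0, 0, 0], 0],
    [[0, 0, 0], 0]
  ]
}}

```text
time: 13.1
tcp_pos: [0.4914, -0.16, 0.0277]
ee_rot: [[-0.999, 0.04, -0.008], [0.04, 0.999, -0.0], [0.008, -0.0, -1.0]]
ft_force: [-12.8, -0.4, 10.0]
width: -0.0001
gripper_force: 6.6
```

Emit:
{"name": "arm_command", "arguments": {
  "moves": [
    [[-0.24, 0.01, 0], 0],
    [[0, 0, 0.45], 0],
    [[0, 0, 0.48], 0],
    [[0, 0, 0.48], 0],
    [[0, 0, 0.48], 0],
    [[0, 0, 0.2], 0],
    [[0.074, 0.352, 0], 0.069],
    [[0.074, 0.352, 0], 0.069],
    [[0.074, 0.352, 0], 0.069],
    [[0.074, 0.352, 0], 0.069],
    [[0.074, 0.352, 0], 0.069],
    [[0.074, 0.352, 0], 0.069],
    [[0.074, 0.352, 0], 0.069],
    [[0.074, 0.352, 0], 0.069],
    [[0, 0, 0], 0],
    [[0, 0, 0], 0]
  ],
  "gripper": 0.8
}}

```text
time: 14.7
tcp_pos: [0.532, 0.1231, 0.2377]
ee_rot: [[-0.972, -0.236, 0.002], [-0.236, 0.972, 0.001], [-0.002, 0.0, -1.0]]
ft_force: [0.2, -0.1, 0.7]
width: 0.0684
gripper_force: 0.0
```

```bash
python3 - <<'E'
from h import *
print(manip.state()["tcp_pos"]); im=snap("wrist","w7"); snap("top","t7"); 
for c in("top","wrist"):pts(c,["bracket0_mid"])
for c in("top","wrist"):
  for d in manip.masks_of("bracket0_mid",c): print(d["score"]); rect(c,d["pixels"],.104)
E
```

```text
[0.53195466 0.12306455 0.23766823]
top bracket0_mid 0.86 [0.5741 0.5122 0.0032]
top bracket0_mid 0.6 [0.3607 0.4867 0.0065]
wrist bracket0_mid 0.68 [0.5228 0.1215 0.0993]
0.85
top area 769 px [126. 280.] centre [370.  461.1] size [ 43.2 142.4] ang 55.25 mean [371.  460.6]
0.69
top area 743 px [118. 208.] centre [568.9 486.3] size [ 43.4 142.6] ang 24.45 mean [568.5 488.7]
0.28
top area 189 px [241. 182.] centre [640.4 153.8] size [ 15.7 112.1] ang 11.6 mean [641.6 151.8]
top area 885 px [181. 202.] centre [573.7 309.7] size [ 74.1 144.7] ang 15.58 mean [583.7 315.2]
top area 163 px [275. 259.] centre [430.5  59.6] size [46.7 29.1] ang 14.12 mean [428.7  57.9]
top area 784 px [194. 277.] centre [379.9 275.5] size [112.2  87.6] ang 76.68 mean [381.4 276.5]
0.81
wrist area 10280 px [280. 192.] centre [529.2 120.6] size [150.7  40.3] ang 13.18 mean [523.2 119.2]
```

View pics/w7.png

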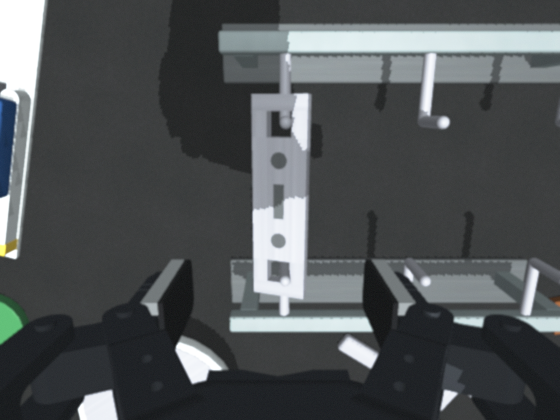

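Wrist view: bracket A still hangs on both hooks, centre about (281,195), at (0.529,0.1205). The middle hook pair is empty. I'll grasp A.

Emit:
{"name": "arm_command", "arguments": {
  "moves": [
    [[-0.027, -0.023, -0.4], 0],
    [[0, 0, -0.4], 0],
    [[0, 0, -0.3], 0],
    [[0, 0, -0.17], 0],
    [[0, 0, 0], 0],
    [[0, 0, 0], 0]
  ]
}}

```text
time: 15.6
tcp_pos: [0.5283, 0.1194, 0.1108]
ee_rot: [[-0.972, -0.233, -0.0], [-0.233, 0.972, 0.0], [-0.0, 0.0, -1.0]]
ft_force: [0.5, 0.5, -0.9]
width: 0.0683
gripper_force: 0.0
```

Emit:
{"name": "arm_command", "arguments": {
  "moves": [
    [[0, 0, 0], 0],
    [[0, 0, 0], 0],
    [[0, 0, 0], 0],
    [[0, 0, 0], 0],
    [[0, 0, 0], 0],
    [[0, 0, 0], 0],
    [[0, 0, 0], 0]
  ],
  "gripper": 0,
  "squeeze": 90
}}

```text
time: 16.3
tcp_pos: [0.5285, 0.1225, 0.1113]
ee_rot: [[-0.972, -0.236, 0.001], [-0.236, 0.972, 0.006], [-0.002, 0.006, -1.0]]
ft_force: [-1.4, 7.3, -1.5]
width: 0.0368
gripper_force: 90.1
```

Emit:
{"name": "arm_command", "arguments": {
  "moves": [
    [[0, 0, 0.1], 0],
    [[0, 0, 0.2], 0],
    [[0, 0, 0.3], 0],
    [[0, 0, 0.3], 0],
    [[0, 0, 0.3], 0],
    [[0, 0, 0], 0],
    [[0, 0, 0], 0]
  ]
}}

```text
time: 17.0
tcp_pos: [0.5287, 0.1198, 0.2307]
ee_rot: [[-0.972, -0.234, 0.002], [-0.234, 0.972, 0.0], [-0.002, -0.0, -1.0]]
ft_force: [-0.1, -0.5, -3.4]
width: 0.0369
gripper_force: 91.0
```

Emit:
{"name": "arm_command", "arguments": {
  "moves": [
    [[-0.1245, -0.383, 0], -0.0615],
    [[-0.1245, -0.383, 0], -0.0615],
    [[-0.1245, -0.383, 0], -0.0615],
    [[-0.1245, -0.383, 0], -0.0615],
    [[-0.1245, -0.383, 0], -0.0615],
    [[-0.1245, -0.383, 0], -0.0615],
    [[-0.1245, -0.383, 0], -0.0615],
    [[-0.1245, -0.383, 0], -0.0615],
    [[-0.1245, -0.383, 0], -0.0615],
    [[0, 0, 0], 0],
    [[0, 0, -0.4], 0],
    [[0, 0, -0.5], 0],
    [[0, 0, -0.4], 0],
    [[0, 0, 0], 0],
    [[0, 0, 0], 0]
  ]
}}

```text
time: 18.5
tcp_pos: [0.4149, -0.2234, 0.0995]
ee_rot: [[-0.999, 0.04, -0.003], [0.04, 0.999, 0.003], [0.003, 0.003, -1.0]]
ft_force: [0.0, -0.3, -3.0]
width: 0.0368
gripper_force: 92.1
```

```bash
python3 - <<'E'
from h import *
s=manip.state();print(s["tcp_pos"],dem(s["tcp_pos"]),s["width"]); im=snap("wrist","w8")
snap("top");pts("top",["bracket0_mid"])
E
```

```text
[ 0.4148957  -0.22341988  0.09953994] [-91.8   1.6] 0.03680022471146949
top bracket0_mid 0.85 [0.5713 0.512  0.0011]
top bracket0_mid 0.83 [0.3592 0.4862 0.0047]
top bracket0_mid 0.66 [ 0.4127 -0.2244  0.0884]
```

View pics/w8.png

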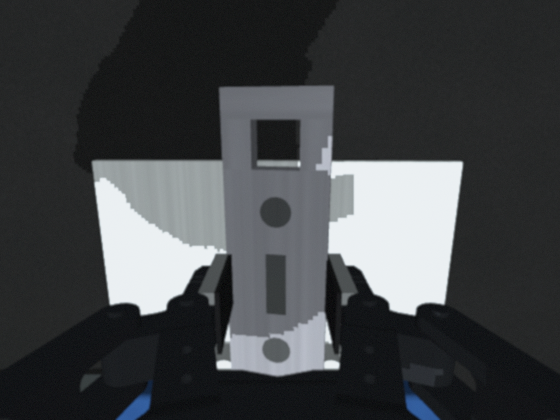

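Wrist view: the bracket is centred over the plate (plate 94–462, bracket 221–334). I'll lower it.

Emit:
{"name": "arm_command", "arguments": {
  "moves": [
    [[0, 0, -0.35], 0],
    [[0, 0, -0.25], 0],
    [[0, 0, -0.1], 0],
    [[0, 0, -0.05], 0],
    [[0, 0, 0], 0],
    [[0, 0, 0], 0]
  ]
}}

```text
time: 19.25
tcp_pos: [0.4175, -0.2258, 0.0272]
ee_rot: [[-0.999, 0.04, 0.003], [0.04, 0.999, -0.002], [-0.003, -0.002, -1.0]]
ft_force: [-1.8, 1.3, 1.6]
width: 0.0366
gripper_force: 92.8
```

Emit:
{"name": "arm_command", "arguments": {
  "moves": [
    [[0.1, -0.004, 0], 0],
    [[0.12, -0.005, 0], 0],
    [[0.12, -0.005, 0], 0],
    [[0.12, -0.005, 0], 0],
    [[0, 0, 0], 0],
    [[0, 0, 0], 0]
  ]
}}

```text
time: 19.85
tcp_pos: [0.4653, -0.2283, 0.0271]
ee_rot: [[-0.999, 0.04, 0.006], [0.04, 0.999, -0.003], [-0.006, -0.002, -1.0]]
ft_force: [3.3, -0.4, 3.9]
width: 0.037
gripper_force: 93.0
```

Emit:
{"name": "arm_command", "arguments": {
  "moves": [
    [[0, 0, 0], 0],
    [[0, 0, 0], 0],
    [[0, 0, 0], 0],
    [[0, 0, 0.3], 0],
    [[0, 0, 0.4], 0],
    [[0, 0, 0], 0]
  ],
  "gripper": 0.65
}}

```text
time: 20.45
tcp_pos: [0.4648, -0.2287, 0.0999]
ee_rot: [[-0.999, 0.041, 0.007], [0.041, 0.999, -0.004], [-0.007, -0.004, -1.0]]
ft_force: [0.9, -1.0, 0.4]
width: 0.0554
gripper_force: 0.0
```

Emit:
{"name": "arm_command", "arguments": {
  "moves": [
    [[-0.4, 0.016, 0], 0],
    [[-0.4, 0.016, 0], 0],
    [[-0.3, 0.012, 0], 0],
    [[0, 0, 0], 0],
    [[0, 0, -0.3], 0],
    [[0, 0, -0.25], 0],
    [[0, 0, 0], 0],
    [[0, 0, 0], 0]
  ],
  "gripper": 0
}}

```text
time: 21.25
tcp_pos: [0.352, -0.222, 0.0401]
ee_rot: [[-0.999, 0.04, -0.001], [0.04, 0.999, 0.001], [0.001, 0.001, -1.0]]
ft_force: [-0.0, -0.8, 0.5]
width: -0.0003
gripper_force: 0.0
```

```bash
python3 - <<'E'
from h import *
s=manip.state();print(s["tcp_pos"],dem(s["tcp_pos"]),s["width"],s["ft_force"])
im=snap("scene"); c=im[190:310,80:230]; cv2.imwrite("pics/s9.png",cv2.resize(c,None,fx=5,fy=5,interpolation=cv2.INTER_CUBIC)[:,:,::-1])
E
```

```text
[ 0.35201726 -0.22198213  0.04014216] [-154.6    0.5] -0.0002710282264928123 [-0.03999792 -0.8310597   0.45452839]
```

View pics/s9.png

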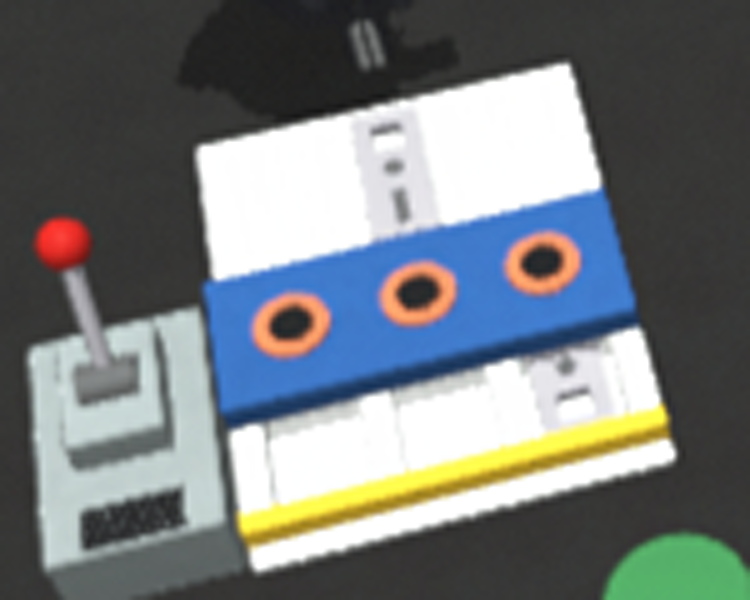

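Scene crop: the first bracket's front end is against the bar at (585,415). The second lies flat in the middle lane at (395,170), with the fingers behind its tail at (370,45). Now I'll push it to x≈-20.

Emit:
{"name": "arm_command", "arguments": {
  "moves": [
    [[0, 0, -0.12], 0],
    [[0.12, -0.005, 0], 0],
    [[0.12, -0.005, 0], 0],
    [[0.12, -0.005, 0], 0],
    [[0.12, -0.005, 0], 0],
    [[0.12, -0.005, 0], 0],
    [[0.12, -0.005, 0], 0],
    [[0.12, -0.005, 0], 0],
    [[0.12, -0.005, 0], 0],
    [[0.12, -0.005, 0], 0],
    [[0.12, -0.005, 0], 0],
    [[0, 0, 0], 0],
    [[0, 0, 0], 0]
  ]
}}

```text
time: 22.6
tcp_pos: [0.4733, -0.2276, 0.0284]
ee_rot: [[-0.999, 0.04, 0.002], [0.04, 0.999, -0.0], [-0.002, -0.0, -1.0]]
ft_force: [-0.0, 0.4, -0.6]
width: -0.0001
gripper_force: 0.0
```

Emit:
{"name": "arm_command", "arguments": {
  "moves": [
    [[0.03, -0.001, 0], 0],
    [[0.03, -0.001, 0], 0],
    [[0.03, -0.001, 0], 0],
    [[0.03, -0.001, 0], 0],
    [[0, 0, 0], 0],
    [[0, 0, 0], 0]
  ]
}}

```text
time: 23.2
tcp_pos: [0.4845, -0.2278, 0.0283]
ee_rot: [[-0.999, 0.04, 0.001], [0.04, 0.999, 0.0], [-0.001, 0.0, -1.0]]
ft_force: [-0.3, -0.4, -0.6]
width: 0.0
gripper_force: 0.3
```

Emit:
{"name": "arm_command", "arguments": {
  "moves": [
    [[0.02, -0.001, 0], 0],
    [[0.02, -0.001, 0], 0],
    [[0.01, -0.001, 0], 0],
    [[0, 0, 0], 0],
    [[0, 0, 0], 0]
  ]
}}

```text
time: 23.7
tcp_pos: [0.4883, -0.2279, 0.0282]
ee_rot: [[-0.999, 0.041, -0.002], [0.041, 0.999, 0.0], [0.002, 0.0, -1.0]]
ft_force: [-4.8, 1.0, 3.3]
width: -0.0001
gripper_force: 2.6
```

Emit:
{"name": "arm_command", "arguments": {
  "moves": [
    [[0.02, -0.001, 0], 0],
    [[0, 0, 0], 0],
    [[0, 0, 0], 0]
  ]
}}

```text
time: 24.0
tcp_pos: [0.4885, -0.2279, 0.028]
ee_rot: [[-0.999, 0.041, -0.005], [0.041, 0.999, 0.0], [0.005, -0.0, -1.0]]
ft_force: [-9.0, 0.4, 5.8]
width: 0.0
gripper_force: 4.7
```

Both brackets stopped with the TCP at x≈-18, so they're against the bar. Next I'll retreat and go behind the lever.

Emit:
{"name": "arm_command", "arguments": {
  "moves": [
    [[-0.25, 0.01, 0], 0],
    [[0, 0, 0.45], 0],
    [[0, 0, 0.48], 0],
    [[0, 0, 0.48], 0],
    [[0, 0, 0.48], 0],
    [[0.04, -0.324, 0], 0],
    [[0.04, -0.324, 0], 0],
    [[0.04, -0.324, 0], 0],
    [[0.04, -0.324, 0], 0],
    [[0.04, -0.324, 0], 0],
    [[0, 0, 0], 0],
    [[0, 0, -0.4], 0],
    [[0, 0, -0.43], 0],
    [[0, 0, 0], 0],
    [[0, 0, 0], 0]
  ]
}}

```text
time: 25.5
tcp_pos: [0.4861, -0.3883, 0.1345]
ee_rot: [[-0.999, 0.04, -0.001], [0.04, 0.999, 0.002], [0.001, 0.002, -1.0]]
ft_force: [0.9, 0.1, 0.9]
width: -0.0001
gripper_force: 0.0
```

```bash
python3 - <<'E'
from h import *
s=manip.state();print(s["tcp_pos"],dem(s["tcp_pos"]),s["ft_force"])
im=snap("scene"); c=im[190:310,80:230]; cv2.imwrite("pics/s10.png",cv2.resize(c,None,fx=5,fy=5,interpolation=cv2.INTER_CUBIC)[:,:,::-1])
pts("scene",["lever_tip","bracket0_mid"])
E
```

```text
[ 0.48609878 -0.38826911  0.13446636] [ -13.8 -160.2] [0.87100255 0.07745489 0.87909976]
scene lever_tip 0.61 [ 0.54   -0.3881  0.1435]
scene bracket0_mid 0.97 [0.5762 0.511  0.004 ]
scene bracket0_mid 0.7 [ 0.5714 -0.2321  0.0092]
scene bracket0_mid 0.66 [0.3572 0.4894 0.0045]
```

View pics/s10.png

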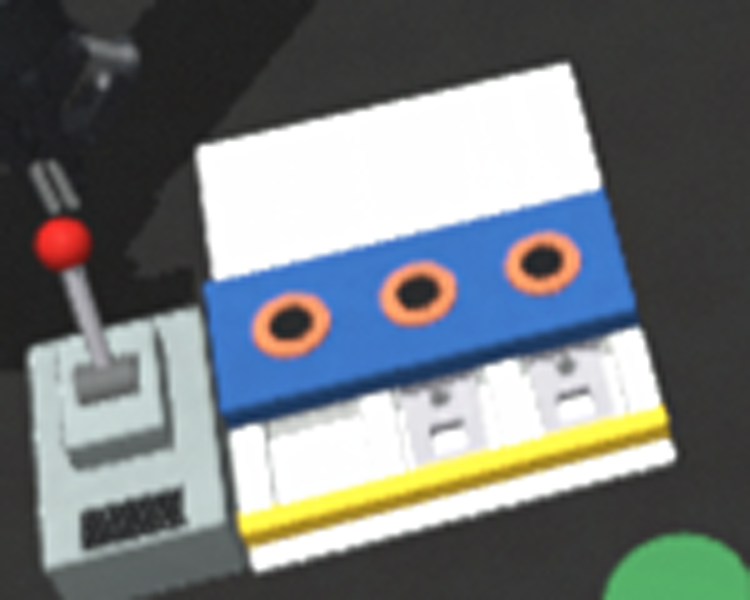

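Scene crop: both brackets lie against the yellow bar (fronts at (440,460) and (580,420)), and the network puts the middle one at demag x≈65 mm. The fingers are just behind the red knob, so I'll push the lever over.

Emit:
{"name": "arm_command", "arguments": {
  "moves": [
    [[0.15, -0.006, 0], 0],
    [[0.15, -0.006, 0], 0],
    [[0.15, -0.006, 0], 0],
    [[0.15, -0.006, 0], 0],
    [[0.15, -0.006, 0], 0],
    [[0.15, -0.006, 0], 0],
    [[0, 0, 0], 0],
    [[0, 0, 0], 0]
  ]
}}

```text
time: 26.45
tcp_pos: [0.5769, -0.3933, 0.136]
ee_rot: [[-0.999, 0.04, 0.002], [0.04, 0.999, -0.002], [-0.002, -0.002, -1.0]]
ft_force: [-1.3, 0.2, -1.0]
width: 0.0
gripper_force: 0.0
```

```bash
python3 - <<'E'
from h import *
s=manip.state();print(s["tcp_pos"],dem(s["tcp_pos"]),s["ft_force"])
for c in ("scene","top"):
  snap(c); pts(c,["lever_tip"])
E
```

```text
[ 0.57692328 -0.39331431  0.13600024] [  77.1 -161.5] [-1.26739484  0.18353089 -0.9649678 ]
scene lever_tip 0.57 [ 0.6029 -0.3904  0.1479]
scene lever_tip 0.42 [0.7955 0.0583 0.0791]
top lever_tip 0.6 [ 0.6043 -0.3906  0.1473]
top lever_tip 0.57 [ 0.6504 -0.2354  0.0149]
```

Emit:
{"name": "arm_command", "arguments": {
  "moves": [
    [[0.04, -0.002, 0], 0],
    [[0.04, -0.002, 0], 0],
    [[0, 0, 0], 0],
    [[0, 0, 0], 0]
  ]
}}

```text
time: 27.05
tcp_pos: [0.5843, -0.3932, 0.1342]
ee_rot: [[-0.999, 0.04, 0.0], [0.04, 0.999, 0.0], [-0.0, 0.0, -1.0]]
ft_force: [-0.3, -1.0, 0.4]
width: -0.0001
gripper_force: 0.2
```

Emit:
{"name": "arm_command", "arguments": {
  "moves": [
    [[0.02, -0.001, 0], 0],
    [[0.02, -0.001, 0], 0],
    [[0, 0, 0], 0],
    [[0, 0, 0], 0]
  ]
}}

```text
time: 27.45
tcp_pos: [0.5876, -0.3933, 0.1341]
ee_rot: [[-0.999, 0.041, -0.001], [0.041, 0.999, 0.0], [0.001, 0.0, -1.0]]
ft_force: [-3.1, 0.3, 0.4]
width: 0.0
gripper_force: 1.6
```

Force is rising at the lever's end. I'll give one more nudge, then retreat and check.

Emit:
{"name": "arm_command", "arguments": {
  "moves": [
    [[0.02, -0.001, 0], 0],
    [[0, 0, 0], 0],
    [[-0.3, 0.01, 0], 0],
    [[-0.4, 0.01, 0], 0],
    [[0, 0, 0.4], 0],
    [[0, 0, 0.4], 0],
    [[-0.4, 0.1, 0], 0],
    [[-0.4, 0.1, 0], 0],
    [[0, 0, 0], 0],
    [[0, 0, 0], 0]
  ]
}}

```text
time: 28.45
tcp_pos: [0.4401, -0.3713, 0.2148]
ee_rot: [[-0.999, 0.041, 0.002], [0.041, 0.999, -0.0], [-0.002, 0.0, -1.0]]
ft_force: [1.4, -0.3, -0.0]
width: -0.0001
gripper_force: 0.0
```

```bash
python3 - <<'E'
from h import *
s=manip.state();print(s["tcp_pos"],s["ft_force"])
for c in ("scene","top"):
  im=snap(c); pts(c,["lever_tip","bracket0_mid","wrench_mid","lens_center","indicator_mid"])
  c=im[165:295,325:465] if c=="top" else im[190:310,80:230]; cv2.imwrite("pics/e%d.png"%c.shape[0],cv2.resize(c,None,fx=4,fy=4,interpolation=cv2.INTER_CUBIC)[:,:,::-1])
E
```

```text
[ 0.44008793 -0.3712778   0.21475918] [ 1.40517313 -0.29764707 -0.01340487]
scene lever_tip 0.55 [ 0.5525 -0.2288  0.049 ]
scene lever_tip 0.51 [ 0.615  -0.3905  0.1412]
scene bracket0_mid 0.82 [0.362  0.4904 0.0033]
scene bracket0_mid 0.74 [0.5752 0.5119 0.0057]
scene bracket0_mid 0.66 [ 0.5706 -0.2305  0.0085]
scene bracket0_mid 0.31 [ 0.5024  0.2233 -0.0022]
scene wrench_mid 0.62 [0.7184 0.3254 0.0069]
scene lens_center 0.95 [ 0.7656 -0.1416  0.0072]
scene indicator_mid 0.77 [0.7939 0.0584 0.0776]
scene indicator_mid 0.41 [ 0.5057 -0.2257  0.0046]
top lever_tip 0.69 [ 0.6137 -0.3925  0.1431]
top bracket0_mid 0.71 [0.3577 0.4849 0.0066]
top bracket0_mid 0.63 [0.5734 0.5113 0.003 ]
top bracket0_mid 0.55 [ 0.5679 -0.2325  0.0143]
top lens_center 0.68 [ 0.7636 -0.1454  0.0102]
top lens_center 0.57 [ 0.5716 -0.2295  0.0128]
top indicator_mid 0.61 [0.7936 0.0577 0.0795]
```

View pics/e120.png

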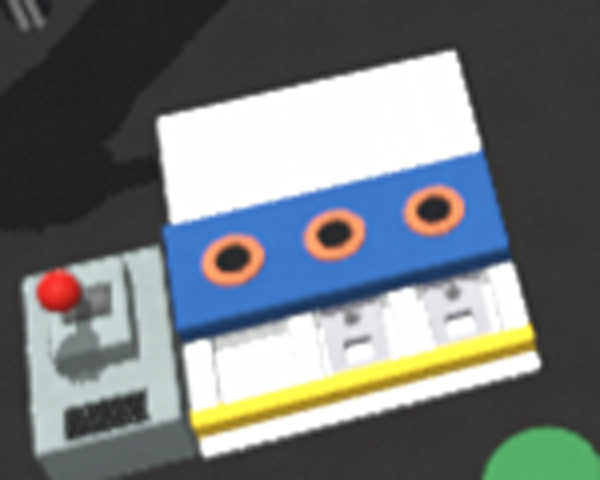

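The lever is over to the far side (knob at (60,290); tip moved 76 mm, to the mirrored height) and both brackets are against the bar.

```bash
python3 -c "
from cell import manip; print(manip.sign_off())"
```

```text
the job is handed in; nothing more can be done
None
```

I pushed both brackets that were present home against the stop bar and threw the lever to the far side, all bystanders where they were; the job is handed in at about 28 s, and no verdict came back.

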